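# Refit two splined cogs on a wheel hub

### The arm

A 6-joint arm with a two-finger parallel gripper is mounted at the origin on the work surface. World frame = base frame: x ahead of the robot, y to its left, z up, the work surface at z = 0. Lengths are in m, angles in rad, forces in N, time in s.
With the tool pointing down it reaches from about 0.35 to 0.925 m from the base axis. Payload 6.4 kg.
Tool frame: the origin (TCP) lies on the mounting face of the last link; the fingertips stand 199 mm ahead of it and the grasp point (between the pads) lies 180 mm ahead of it; z points along the fingers, y is the line along which they close (so a half turn about z gives the same grasp; the last joint's range is limited). The gripper opens to 94 mm and grips with 3 to 60 N. Pads are 16 mm wide; open, the fingers measure 119 mm over their backs; the gripper's body (75 mm by 177 mm) begins 78 mm behind the grasp point.
Start: joints at [-1.419, 0.245, 1.558, -0, 1.339, -0.174], TCP at [0.208, -0.616, 0.405] pointing down, gripper open.
Joint ranges: [-3.13, 3.13], [-1.02, 2.26], [0.13, 2.54], [-0.95, 4.09], [0.21, 2.88], [-2.74, 2.74]. Speed limits (rad/s): [2.57, 2.57, 3.14, 3.14, 3.14, 3.14].

### API

Orientations are given as a unit quaternion [w, x, y, z].
In Python, from station import get_obs, get_image, camera_info, job_done, look_for, cut_out gives the robot as it stands.
- The arm moves only by the shell command python3 -m jog 'ROWS' [FORCE]. ROWS is JSON, a list of rows, each a list of 3 entries, a list of its own where there are three numbers: the closure, from 0 (fully open) to 1 (shut), then the shift along the tool's x, y, z in mm, then the turn about the tool's z in degrees. A call has 1 to 20 rows; each row shifts and turns the commanded pose from where the row before left it, along the tool's axes as they then stand; what a row does not reach is not made up. A row lasts 1/10 s, in which the tool goes at most 50 mm and 8.59 degrees, less where a joint would pass 70% of its speed; a pose out of reach is approached as far as the arm can. A call with a gripper value outside its range is refused whole. The fingers move at their own pace and stop on an object; FORCE is the grip in N (left out, the last holds). Time passes only in rows, so rows that do not move let the fingers close. It gives the time, the measured TCP pose, the force, the opening and the grip force at its end, in the units of the state.
- get_obs(): the state, without advancing time (a new reading comes with each control period).
- get_image(name): name is "scene" or "top"; returns (picture, depth): 420x560x3 uint8, blue, green, red; 420x560 float32, m along the optical axis (not along the pixel's ray), 0 where there is no reading.
- camera_info(name): a dict with "camera_matrix" (3x3 intrinsics, pixels), "cam_to_world" (4x4, takes a point from camera to world coordinates). Camera axes: x right, y down, z forward; pixel columns grow to the right and rows downward; lengths in m; the calibration is good to about 2 mm. A picture is of the moment at which its call begins. camera_info takes no time and is no camera call.
- job_done(): hands the job in; it is judged then, once.
Trained networks look in the newest picture that a camera, given by its name, has taken for a name from the list of things; names that differ only in an ending like _2 or _b are one class to them, and where a whole thing is asked for, a point or a joint stands for the part that bears it (a point fixed in the world has none). Each returns a list of dicts, best first, with "conf" (0 to 1); they miss things now and then, are a little off and sometimes report something else, mostly with a low value. They report only what shows in the picture. A call takes as long as a camera call. They do not tell look-alikes from the thing itself.
- look_for(camera, label): "at" ([column, row] in pixels, amid what is visible of it).
- cut_out(camera, label): "mask" (420x560 bool, what is visible of it) and "at" ([column, row] in pixels, amid what is visible of it).
The state is a dict: "clock": time; "q": joint angles; "joint_velocities": joint speeds; "effort": joint torques, N m; "position": TCP position; "tool_rot": TCP orientation; "contact_force": force on the tool from outside, world axes, zero at the start; "wrist_torque": the same for the moment, N m; "width": finger opening in m; "grasp_force": force on a finger pad.
Only numpy, scipy, OpenCV 4.12 (cv2) and the standard library are available. Lean on these libraries where they do the work, as an engineer would, in place of code of your own. Each camera call takes 0.05 s, during which the arm holds its last target. There are 200 camera calls.

### The job

Rebuild the cog stack on the wheel hub that stands upright in the wooden stand: fit the large cog first, turning it while pressing lightly until its keyways find the splines and it drops fully home on the hub's shoulder, then the small cog the same way, fully home on top of the large one, both boss up. Let go of both and leave the spray can, jar, hammer and screwdriver where they are.

Things in the scene. Friction and masses are not known exactly. Their poses are not given: they have to be found in the camera images.
- cog_large: Larger steel cog, 92 mm over the teeth: toothed disc 5 mm thick, on it a round boss 48 mm in diameter to grip it by, 16 mm tall in all; lies boss up. Bore 29 mm with three identical keyways right through, 120 degrees apart, 7.5 mm wide, reaching 18.5 mm from the axis. Origin on the axis at the underside, z up through the boss, x through the middle of a keyway. About 0.22 kg.
- cog_small: Smaller steel cog, 70 mm over the teeth: toothed disc 5 mm thick, on it a round boss 48 mm in diameter to grip it by, 16 mm tall in all; lies boss up. Bore 29 mm with three identical keyways right through, 120 degrees apart, 7.5 mm wide, reaching 18.5 mm from the axis. Origin on the axis at the underside, z up through the boss, x through the middle of a keyway. About 0.14 kg.
- hub: Fixed bicycle hub upright in a round wooden stand 90 mm in diameter and 30 mm tall; flanges 68 mm in diameter, the upper one's top 78 mm above the table; splined body above it (see hub_seat, hub_keys). Highest point 150 mm above the table. Origin on the axis at table height; z up, x through the middle of one key.
- hub_seat (a point): On the hub's vertical axis, level with the shoulder (46 mm in diameter, 90 mm above the table) on which the large cog's underside ends. z up, x through the middle of one key.
- hub_keys (a point): On the hub's axis at the keys' top, 34 mm above the shoulder. From the shoulder to here three identical keys, 120 degrees apart and 6 mm wide, reach 17.5 mm from the axis. The core, 27 mm in diameter, goes on plain for 8 mm above the keys and centres a cog while it is turned into line; then a 6 mm cone to 19 mm and a stub 10 mm in diameter, 12 mm tall. z up, x through one key.
- can: Spray can standing upright, 52 mm in diameter, 155 mm tall; origin at the centre of its underside. To be left alone.
- jar: Amber glass jar with a lid, 60 mm in diameter, 85 mm tall; origin at the centre of its underside. To be left alone.
- hammer: Hammer lying flat beyond the hub, 260 mm long, 26 mm thick, wooden handle; origin at the middle of its length at table height, head (88 mm across) at its own +x end. To be left alone.
- screwdriver: Screwdriver, 160 mm long, 26 mm thick, lying flat between robot and hub; origin at the middle of its length at table height, blade towards its own +x. To be left alone.
Mind the look-alikes: they are no part of the job. Leave any black or green look-alike of the cog_small alone.

How it is judged:
On the way, in this order (a step that is already met when the one before it is completed fails the run):
1. the large cog is fully home on the hub's shoulder, boss up (horizontal distance between cog_large and hub_seat below 0.004 m and z of cog_large in the frame of hub_seat between -0.003 and 0.003 m and angle between cog_large's own z axis and vertical below 0.06 rad), for 0.2 s.
2. the small cog is fully home on the large cog, boss up (all of step 1 and horizontal distance between cog_small and hub_seat below 0.004 m and z of cog_small in the frame of hub_seat between 0.013 and 0.0195 m and angle between cog_small's own z axis and vertical below 0.06 rad), for 0.2 s.
At the end, for the whole second after the job is handed in: The large cog's underside is within 3 mm of the hub's shoulder and the small cog's underside 13 to 19.5 mm above the shoulder (on the large cog's boss); both within 4 mm of the hub's axis, boss up within 0.06 rad, released and at rest (all of step 2 and linear speed of each of cog_large, cog_small below 0.02 m/s and angular speed of each of cog_large, cog_small below 0.2 rad/s); the robot touches nothing.
It fails at once if the can is moved by more than 30 mm (distance of can from where it was at the start of the episode above 0.03 m).
It fails at once if the jar is moved by more than 30 mm (distance of jar from where it was at the start of the episode above 0.03 m).
It fails at once if the hammer is moved by more than 30 mm (distance of hammer from where it was at the start of the episode above 0.03 m).
It fails at once if the screwdriver is moved by more than 30 mm (distance of screwdriver from where it was at the start of the episode above 0.03 m).
It also fails if it takes over 72 s, if anything falls off the work surface, if the arm or the gripper's body presses on something with over 40 N, if the wrist force passes 120 N, or if a joint passes its speed limit or range.

## Working session

There is one attempt and no reset: what is moved stays moved. The work goes in short steps, Python scripts to look and compute and a shell command to move; the robot and the scene stay as the last step left them, time stands still between calls to the robot, and variables do not carry over. Pictures are saved under pics/ and viewed, at most 10 in all, crops included, and the job is handed in when it is done.

```bash
mkdir -p pics; cat > h.py <<'E'
import numpy as np, cv2
from station import *
def P(cam,d,uv):
    c=camera_info(cam);K=np.array(c["camera_matrix"]);T=np.array(c["cam_to_world"])
    uv=np.atleast_2d(uv).astype(float);d=np.atleast_1d(d)
    p=np.c_[(uv[:,0]-K[0,2])/K[0,0]*d,(uv[:,1]-K[1,2])/K[1,1]*d,d]
    return p@T[:3,:3].T+T[:3,3]
E
python3 - <<'E'
from h import *
for c in("scene","top"):
    im,d=get_image(c);cv2.imwrite(f"pics/{c}0.png",im);np.save(f"{c}_d.npy",d)
    ci=camera_info(c);print(c,np.round(ci["camera_matrix"],1).tolist(),np.round(ci["cam_to_world"],3).tolist())
    for l in("cog_large","cog_small","hub","can","jar","hammer","screwdriver"):
        for r in cut_out(c,l)[:5]:
            m=r["mask"]&(d>0);v,u=np.nonzero(m)
            if len(u)==0: continue
            p=P(c,d[v,u],np.c_[u,v])
            print(l,round(r["conf"],2),np.round(r["at"]),len(u),"med",np.round(np.median(p,0),3),"min",np.round(np.percentile(p,2,axis=0),3),"max",np.round(np.percentile(p,98,axis=0),3),"bgr",im[m].mean(0).round())
print(get_obs())
E
```

```text
scene [[457.5, 0.0, 273.6], [0.0, 457.5, 208.7], [0.0, 0.0, 1.0]] [[0.625, 0.542, -0.562, 1.075], [0.78, -0.442, 0.442, -0.44], [-0.009, -0.715, -0.699, 0.749], [0.0, 0.0, 0.0, 1.0]]
cog_large 0.57 [323. 170.] 637 med [0.451 0.212 0.008] min [0.405 0.178 0.003] max [0.486 0.26  0.02 ] bgr [129. 136. 144.]
cog_small 0.8 [185. 248.] 505 med [ 0.456 -0.2    0.012] min [ 0.428 -0.225  0.002] max [ 0.482 -0.166  0.02 ] bgr [124. 132. 140.]
cog_small 0.78 [139. 274.] 621 med [ 0.457 -0.302  0.01 ] min [ 0.427 -0.331  0.003] max [ 0.48  -0.271  0.02 ] bgr [ 62. 126.  54.]
cog_small 0.64 [170. 219.] 527 med [ 0.358 -0.178  0.009] min [ 0.325 -0.207  0.002] max [ 0.382 -0.144  0.02 ] bgr [33. 37. 45.]
cog_small 0.53 [388. 274.] 1967 med [0.78  0.078 0.025] min [ 0.738 -0.074  0.007] max [0.818 0.181 0.029] bgr [105. 138. 167.]
hub 0.74 [257. 217.] 1899 med [ 0.517 -0.049  0.037] min [ 0.469 -0.081  0.003] max [ 0.548 -0.003  0.141] bgr [118. 137. 150.]
can 0.88 [211. 274.] 1911 med [ 0.617 -0.214  0.111] min [ 0.581 -0.232  0.009] max [ 0.626 -0.186  0.158] bgr [106. 113. 117.]
jar 0.91 [369.
[... 2358 characters left out ...]
-1.41908320e+00,  2.45067737e-01,  1.55776417e+00,  1.75865231e-05,
        1.33869168e+00, -1.74104229e-01]), 'joint_velocities': array([-6.17202512e-04, -1.45862049e-05,  6.69856046e-04, -1.34603724e-03,
       -2.16730201e-04, -8.20189983e-04]), 'effort': array([-1.29162639e-03, -4.15800619e+01, -3.14855647e+01,  6.85342262e-02,
        2.88419420e-02,  2.15652882e-07]), 'position': array([ 0.20806128, -0.61582023,  0.40469519]), 'tool_rot': array([3.46244909e-05, 9.86760030e-01, 1.62187060e-01, 8.17041492e-06]), 'contact_force': array([-0.24663607,  0.07680237,  0.72131672]), 'wrist_torque': array([-0.02157036,  0.04452299,  0.07871553]), 'grasp_force': 0.0, 'width': 0.09412863103937197}
```

```bash
python3 - <<'E'
import cv2,numpy as np
im=cv2.imread("pics/top0.png")
def c(u,v,r=40,s=266): return cv2.resize(im[v-r:v+r,u-r:u+r],(s,s),interpolation=cv2.INTER_CUBIC)
cv2.imwrite("pics/crops0.png",np.hstack([c(167,269),c(375,267),c(300,244)]))
E
```

```text
(no output)
```

View pics/top0.png

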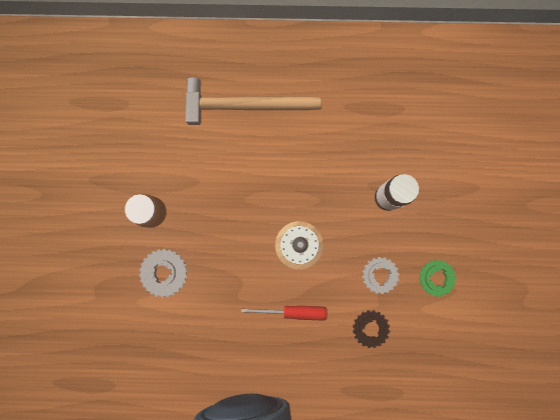

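View pics/crops0.png

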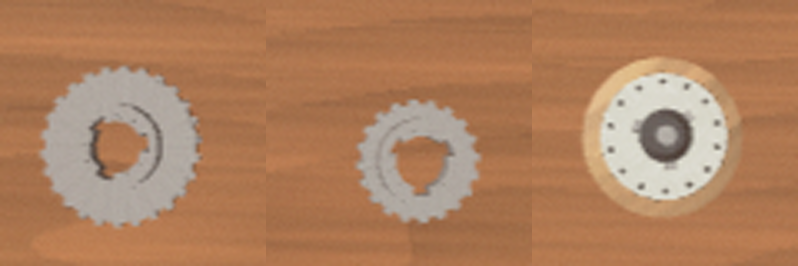

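```bash
cat >> h.py <<'E'
from scipy.optimize import minimize
def proj(cam,p):
    c=camera_info(cam);K=np.array(c["camera_matrix"]);T=np.linalg.inv(np.array(c["cam_to_world"]))
    q=np.asarray(p)@T[:3,:3].T+T[:3,3];q=q@K.T;return q[:,:2]/q[:,2:]
def circ(x,y,z,r):
    t=np.linspace(0,2*np.pi,90);return np.c_[x+r*np.cos(t),y+r*np.sin(t),0*t+z]
def bore(x,y,z,th):
    t=np.radians(np.arange(0,360,1.));r=np.full(360,.0145)
    for k in range(3):
        a=(t-th-k*2*np.pi/3+np.pi)%(2*np.pi)-np.pi
        with np.errstate(all='ignore'): 
            w=np.abs(np.sin(a))*.0185<.00375
        r[w&(np.abs(a)<1)]=.0185
    return np.c_[x+r*np.cos(t),y+r*np.sin(t),0*t+z]
S=8
def fill(cam,pts,o,n):
    m=np.zeros((n*S,n*S),np.uint8);cv2.fillPoly(m,[np.round((proj(cam,pts)-o+.5)*S*16-8).astype(np.int32)],1,shift=4);return m
def model(cam,x,y,z,th,R,o,n):
    hull=fill(cam,circ(x,y,z,R),o,n)|fill(cam,circ(x,y,z+.005,R),o,n)|fill(cam,circ(x,y,z+.016,.024),o,n)|fill(cam,circ(x,y,z+.010,.024),o,n)
    hole=fill(cam,bore(x,y,z,th),o,n)&fill(cam,bore(x,y,z+.016,th),o,n)
    return cv2.resize((hull&(1-hole)).astype(np.float32),(n,n),interpolation=cv2.INTER_AREA)
def fitcog(cam,im,x,y,R,z=0):
    n=72;o=np.round(proj(cam,[[x,y,z+.008]])[0])-n//2
    u,v=o.astype(int);c=im[v:v+n,u:u+n].astype(float)
    sat=c[...,2]-c[...,0]; t=np.clip((80-sat)/50,0,1)  # red-blue small = metal
    f=lambda p:((model(cam,p[0],p[1],z,p[2],R,o,n)-t)**2).sum()
    best=None
    for th in np.radians(np.arange(0,120,15)):
        r=minimize(f,[x,y,th],method="Nelder-Mead",options=dict(initial_simplex=[[x,y,th],[x+.004,y,th],[x,y+.004,th],[x,y,th+.15]],maxiter=90))
        if best is None or r.fun<best.fun: best=r
    return best.x,best.fun
E
python3 - <<'E'
from h import *
for cam in("top","scene"):
    im=cv2.imread(f"pics/{cam}0.png")
    for nm,x,y,R in(("L",.445,.217,.0445),("S",.450,-.196,.0335)):
        p,f=fitcog(cam,im,x,y,R);print(cam,nm,np.round(p[:2],4),round(np.degrees(p[2])%120,1),round(f,1))
# hub: flange circle centroid, rectified
out=[]
for cam in("top","scene"):
    im=cv2.imread(f"pics/{cam}0.png");d=np.load(f"{cam}_d.npy")
    v,u=np.mgrid[0:420,0:560];p=P(cam,d.ravel(),np.c_[u.ravel(),v.ravel()])
    s=(np.hypot(p[:,0]-.503,p[:,1]+.038)<.06)
    for lo,hi in((.070,.084),(.118,.128),(.13,.16)):
        q=p[s&(p[:,2]>lo)&(p[:,2]<hi)];print(cam,lo,len(q),np.round(q.mean(0),4),np.round((q.min(0)+q.max(0))/2,4),np.round(np.ptp(q,axis=0),4))
    g=np.mgrid[0:400,0:400].astype(float)
    for z in(.078,.124):
        X=.503+(200-g[0])*.0002;Y=-.038+(200-g[1])*.0002  # up=+x, left=+y
        m=proj(cam,np.c_[X.ravel(),Y.ravel(),0*X.ravel()+z]).reshape(400,400,2).astype(np.float32)
        w=cv2.remap(im,m[...,0],m[...,1],cv2.INTER_CUBIC);cv2.circle(w,(200,200),int(.034/.0002) if z<.1 else 88,(0,0,255),1);out.append(cv2.resize(w,(300,300)))
cv2.imwrite("pics/hubrect.png",np.vstack([np.hstack(out[:2]),np.hstack(out[2:])]))
E
```

```text
Traceback (most recent call last):
  File "h.py", line 36, in fitcog
    r=minimize(f,[x,y,th],method="Nelder-Mead",options=dict(initial_simplex=[[x,y,th],[x+.004,y,th],[x,y+.004,th],[x,y,th+.15]],maxiter=90))
  File "h.py", line 33, in <lambda>
    f=lambda p:((model(cam,p[0],p[1],z,p[2],R,o,n)-t)**2).sum()
                 ~~~~~^^^^^^^^^^^^^^^^^^^^^^^^^^^^
  File "h.py", line 26, in model
    hull=fill(cam,circ(x,y,z,R),o,n)|fill(cam,circ(x,y,z+.005,R),o,n)|fill(cam,circ(x,y,z+.016,.024),o,n)|fill(cam,circ(x,y,z+.010,.024),o,n)
                                                                                                          ~~~~^^^^^^^^^^^^^^^^^^^^^^^^^^^^^^^
  File "h.py", line 24, in fill
    m=np.zeros((n*S,n*S),np.uint8);cv2.fillPoly(m,[np.round((proj(cam,pts)-o+.5)*S*16-8).astype(np.int32)],1,shift=4);return m
                                                             ~~~~^^^^^^^^^
  File "h.py", line 10, in proj
    c=camera_info(cam);K=np.array(c["camera_matrix"]);T=np.linalg.inv(np.array(c["cam_to_world"]))
ValueError: time passes only in moves, steps and waits
```

Too many camera_info calls; I'll cache them.

```bash
sed -i '2a import functools\nfrom station import camera_info as _ci\n_ci=functools.lru_cache(None)(_ci)' h.py; sed -i 's/c=camera_info(cam)/c=_ci(cam)/' h.py
cat > hub.py <<'E'
from h import *
for cam in("top","scene"):
    im=cv2.imread(f"pics/{cam}0.png")
    for nm,x,y,R in(("L",.445,.217,.0445),("S",.450,-.196,.0335)):
        p,f=fitcog(cam,im,x,y,R);print(cam,nm,np.round(p[:2],4),round(np.degrees(p[2])%120,1),round(f,1))
out=[]
for cam in("top","scene"):
    im=cv2.imread(f"pics/{cam}0.png");d=np.load(f"{cam}_d.npy")
    v,u=np.mgrid[0:420,0:560];p=P(cam,d.ravel(),np.c_[u.ravel(),v.ravel()])
    s=(np.hypot(p[:,0]-.503,p[:,1]+.038)<.06)
    for lo,hi in((.070,.084),(.118,.128),(.13,.16)):
        q=p[s&(p[:,2]>lo)&(p[:,2]<hi)];print(cam,lo,len(q),np.round(q.mean(0),4),np.round((q.min(0)+q.max(0))/2,4),np.round(np.ptp(q,axis=0),4))
    g=np.mgrid[0:400,0:400].astype(float)
    for z in(.078,.124):
        X=.503+(200-g[0])*.0002;Y=-.038+(200-g[1])*.0002
        m=proj(cam,np.c_[X.ravel(),Y.ravel(),0*X.ravel()+z]).reshape(400,400,2).astype(np.float32)
        w=cv2.remap(im,m[...,0],m[...,1],cv2.INTER_CUBIC);cv2.circle(w,(200,200),int(.034/.0002) if z<.1 else 88,(0,0,255),1);out.append(cv2.resize(w,(300,300)))
cv2.imwrite("pics/hubrect.png",np.vstack([np.hstack(out[:2]),np.hstack(out[2:])]))
E
python3 hub.py; python3 -c "from station import *;print(get_obs()['clock'])"
```

```text
top L [0.4448 0.2194] 41.4 43.1
top S [ 0.4503 -0.194 ] 59.5 40.6
scene L [0.4434 0.222 ] 41.9 48.3
scene S [ 0.449  -0.1919] 60.4 1499.5
top 0.07 596 [ 0.5031 -0.0386  0.0781] [ 0.5037 -0.0385  0.0777] [0.0658 0.0659 0.0122]
top 0.118 26 [ 0.5042 -0.0388  0.1238] [ 0.5018 -0.0375  0.1232] [0.0289 0.0319 0.0063]
top 0.13 202 [ 0.5034 -0.0385  0.1382] [ 0.5033 -0.0391  0.1416] [0.0252 0.0252 0.0229]
scene 0.07 277 [ 0.5149 -0.0447  0.08  ] [ 0.504  -0.0369  0.0794] [0.0683 0.0677 0.0092]
scene 0.118 60 [ 0.5114 -0.0412  0.1236] [ 0.502  -0.0366  0.1233] [0.0331 0.0311 0.0093]
scene 0.13 135 [ 0.5079 -0.0404  0.1395] [ 0.5043 -0.038   0.1417] [0.0261 0.0261 0.0233]
0.8
```

View pics/hubrect.png

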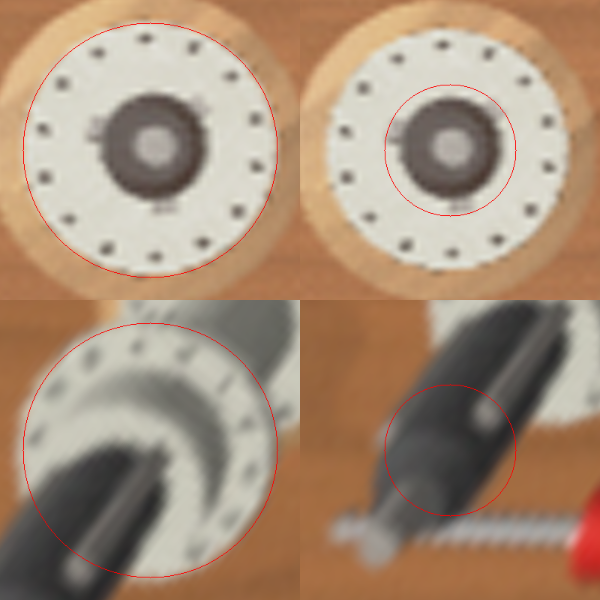

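The picture shows one large steel cog (163,273). The small-cog candidates are steel (380,275), green (438,278) and black (371,328). The steel one fits the description, and the earlier crop confirms plain grey metal, boss up. The hub is at (300,244), with keys at about 75° (mod 120). The large cog's keyways are at about 41.5° and the small cog's at about 60°.

```bash
python3 -m jog '[[0,[27,-40,0],0],[0,[27,-40,0],0],[0,[27,-40,0],0],[0,[27,-40,0],0],[0,[27,-40,0],0],[0,[27,-40,0],0],[0,[27,-40,0],0],[0,[27,-40,0],0],[0,[27,-40,0],0],[0,[27,-40,0],0],[0,[27,-40,0],0],[0,[27,-40,0],0],[0,[27,-40,0],0],[0,[27,-40,0],0],[0,[27,-40,0],0],[0,[27,-40,0],0],[0,[27,-40,0],0],[0,[27,-40,0],0],[0,[0,0,0],0],[0,[0,0,0],0]]' 30
cat > w.py <<'E'
import sys
from h import *
# tool-frame delta to target x y z, optional print
o=get_obs();w,x,y,z=o["tool_rot"]
from scipy.spatial.transform import Rotation as Ro
R=Ro.from_quat([x,y,z,w]).as_matrix();t=np.array([float(a) for a in sys.argv[1:4]])
print("delta mm",np.round(R.T@(t-o["position"])*1000,1),"psi",round(np.degrees(np.arctan2(R[1,0],R[0,0])),2),"tilt z",np.round(R[:,2],4),"q",np.round(o["q"],2),"clk",o["clock"])
E
python3 w.py .4441 .2207 .206
```

```text
clock: 2.8
position: [0.4379, 0.2226, 0.4044]
tool_rot: [0.0, 0.987, 0.163, -0.0]
contact_force: [0.3, 0.3, 0.1]
width: 0.0938
grasp_force: 0.0
delta mm [  5.4   3.7 198.4] psi 18.79 tilt z [-8.e-04 -5.e-04 -1.e+00] q [ 0.24 -0.14  1.96 -0.    1.32  1.48] clk 2.8
```

```bash
python3 -m jog '[[0,[5.4,3.7,30],0],[0,[0,0,40],0],[0,[0,0,40],0],[0,[0,0,40],0],[0,[0,0,30],0],[0,[0,0,17],0],[0,[0,0,0],0],[0,[0,0,0],0]]'; python3 w.py .4441 .2207 .206
```

```text
clock: 3.6
position: [0.4447, 0.2191, 0.2084]
tool_rot: [0.0, 0.987, 0.161, 0.0]
contact_force: [1.1, -0.3, 0.4]
width: 0.0938
grasp_force: 0.0
delta mm [-0.1 -1.7  2.4] psi 18.57 tilt z [ 7.e-04  1.e-04 -1.e+00] q [ 0.23  0.17  2.05 -0.    0.92  1.48] clk 3.6
```

```bash
python3 -m jog '[[0,[0,0,1.5],0],[0.4,[0,0,0],0],[0.7,[0,0,0],0],[0.7,[0,0,0],0],[0.7,[0,0,0],0],[0.7,[0,0,0],0],[0.7,[0,0,0],0],[0.7,[0,0,0],0]]' 35; python3 w.py .4441 .2207 .206
```

```text
clock: 4.4
position: [0.4443, 0.2201, 0.2062]
tool_rot: [0.0, 0.987, 0.162, -0.0]
contact_force: [0.1, -0.2, 0.1]
width: 0.0471
grasp_force: 35.0
delta mm [-0.  -0.7  0.2] psi 18.68 tilt z [-0.e+00 -1.e-04 -1.e+00] q [ 0.23  0.17  2.05 -0.    0.91  1.48] clk 4.4
```

```bash
python3 -m jog '[[0.7,[0,0,-25],0],[0.7,[0,0,-40],0],[0.7,[0,0,-50],0],[0.7,[0,0,-50],0],[0.7,[-4.4,44,0],0],[0.7,[-4.4,44,0],0],[0.7,[-4.4,44,0],0],[0.7,[-4.4,44,0],0],[0.7,[-4.4,44,0],0],[0.7,[-4.4,43,0],0],[0.7,[0,0,0],-6.7],[0.7,[0,0,0],-6.7],[0.7,[0,0,0],-6.7],[0.7,[0,0,0],-6.7],[0.7,[0,0,0],-6.7],[0.7,[0,0,0],0],[0.7,[0,0,0],0]]'; python3 w.py .5037 -.0378 .371
python3 - <<'E'
from h import *
im,d=get_image("scene");cv2.imwrite("pics/scene1.png",im)
im2,d2=get_image("top");cv2.imwrite("pics/top1.png",im2)
cv2.imwrite("pics/v1.png",np.hstack([cv2.resize(im[90:310,160:380],(400,400)),cv2.resize(im2[170:320,225:375],(400,400))]))
E
```

```text
clock: 6.1
position: [0.5033, -0.0375, 0.3706]
tool_rot: [-0.0, 0.899, 0.439, -0.0]
contact_force: [-0.7, -0.3, -2.5]
width: 0.0472
grasp_force: 35.0
delta mm [-0.   0.5 -0.4] psi 52.03 tilt z [-1.e-03  4.e-04 -1.e+00] q [-0.3  -0.07  1.95  0.    1.25  0.36] clk 6.1
```

View pics/v1.png

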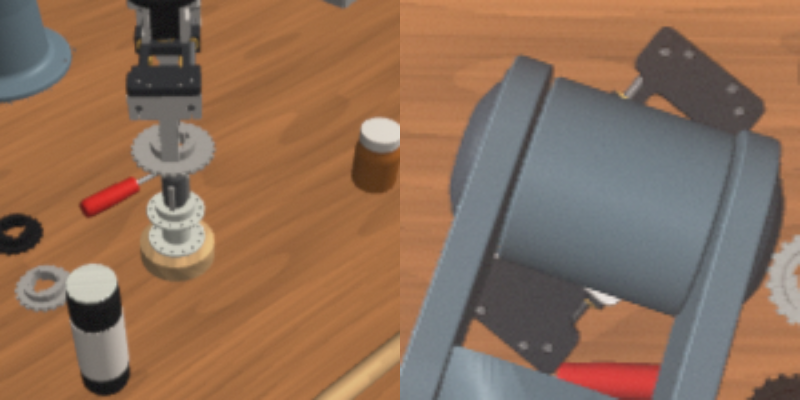

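```bash
python3 - <<'E'
from h import *
im=cv2.imread("pics/scene1.png")
hx=proj("scene",[[.5037,-.0378,z] for z in(.03,.078,.124,.15,.1675,.18)]);print(np.round(hx,1).tolist())
# row extents of grey (non wood) around cog and flange
c=im.astype(int);m=(c[...,2]-c[...,0])<60
for v in range(162,190,2):
    r=np.nonzero(m[v,225:290])[0]+225
    e=proj("scene",circ(.5033,-.0375,.1675,.0455))
    print(v,r.min() if len(r) else 0,r.max() if len(r) else 0,end=" | ")
print("\nmodel cols",e[:,0].min(),e[:,0].max(),"rows",e[:,1].min(),e[:,1].max())
f=proj("scene",circ(.5037,-.0378,.078,.034));print("flange model",f.min(0),f.max(0))
w=(c.min(2)>150)
for v in range(194,214,2):
    r=np.nonzero(w[v,230:285])[0]+230;print(v,r.min() if len(r) else 0,r.max() if len(r) else 0,end=" | ")
E
```

```text
[[256.7, 220.6], [255.9, 204.8], [255.1, 188.6], [254.6, 179.0], [254.2, 172.3], [254.0, 167.3]]
162 238 273 | 164 236 275 | 166 234 276 | 168 233 277 | 170 232 277 | 172 232 278 | 174 232 276 | 176 233 277 | 178 233 275 | 180 235 274 | 182 238 272 | 184 240 268 | 186 240 263 | 188 236 263 | 
model cols 231.20649208303334 277.20821793382726 rows 157.84035438130292 187.40420137137983
flange model [239.77819571 193.97540107] [271.93345954 216.2777243 ]
194 0 0 | 196 247 266 | 198 244 268 | 200 242 270 | 202 242 271 | 204 241 271 | 206 241 271 | 208 242 271 | 210 243 270 | 212 245 269 |
```

```bash
python3 -m jog '[[0.7,[0,0,8],0],[0.7,[0,0,8],0],[0.7,[0,0,8],0],[0.7,[0,0,7],0],[0.7,[0,0,0],0]]';  python3 -m jog '[[0.7,[0,0,3],0],[0.7,[0,0,3],0],[0.7,[0,0,0],0]]'; python3 w.py .5037 -.0378 .330
```

```text
clock: 6.7
position: [0.5031, -0.0375, 0.3386]
tool_rot: [-0.001, 0.898, 0.44, -0.001]
contact_force: [-0.1, 0.1, -3.7]
width: 0.0473
grasp_force: 35.0
clock: 7.0
position: [0.5034, -0.0375, 0.3338]
tool_rot: [-0.0, 0.898, 0.44, -0.0]
contact_force: [0.2, 0.3, -1.8]
width: 0.0474
grasp_force: 35.0
delta mm [-0.1  0.4  3.8] psi 52.16 tilt z [-5.e-04  2.e-04 -1.e+00] q [-0.3  -0.02  1.98  0.    1.18  0.36] clk 7.0
```

```bash
python3 -m jog '[[0.7,[0,0,2],0],[0.7,[0,0,2],0],[0.7,[0,0,0],0]]';  python3 -m jog '[[0.7,[0,0,1.5],0],[0.7,[0,0,0],0]]'; python3 w.py .5037 -.0378 .330
```

```text
clock: 7.3
position: [0.5035, -0.0375, 0.33]
tool_rot: [-0.0, 0.898, 0.44, -0.0]
contact_force: [-0.5, 0.6, -2.2]
width: 0.0471
grasp_force: 35.0
clock: 7.5
position: [0.5035, -0.0376, 0.3285]
tool_rot: [0.0, 0.898, 0.44, -0.0]
contact_force: [-0.3, -0.9, -2.0]
width: 0.0471
grasp_force: 35.0
delta mm [-0.   0.3 -1.5] psi 52.17 tilt z [-2.e-04 -3.e-04 -1.e+00] q [-0.3  -0.01  1.99 -0.    1.17  0.36] clk 7.5
```

```bash
python3 -m jog '[[0.7,[0,0,1.5],0],[0.7,[0,0,1.5],0],[0.7,[0,0,0],0]]';  python3 -m jog '[[0.7,[0,0,2],0],[0.7,[0,0,2],0],[0.7,[0,0,0],0]]'
```

```text
clock: 7.8
position: [0.5035, -0.0377, 0.3255]
tool_rot: [0.0, 0.898, 0.44, -0.0]
contact_force: [-0.6, -2.0, -2.3]
width: 0.0469
grasp_force: 35.0
clock: 8.1
position: [0.5035, -0.0377, 0.3214]
tool_rot: [0.0, 0.898, 0.44, -0.0]
contact_force: [-0.4, -2.0, -2.3]
width: 0.047
grasp_force: 35.0
```

```bash
python3 -m jog '[[0.7,[0,0,3],0],[0.7,[0,0,3],0],[0.7,[0,0,0],0]]';  python3 -m jog '[[0.7,[0,0,3],0],[0.7,[0,0,3],0],[0.7,[0,0,3],0],[0.7,[0,0,0],0]]'; python3 -m jog '[[0.7,[0,0,3],0],[0.7,[0,0,3],0],[0.7,[0,0,0],0]]'
```

```text
clock: 8.4
position: [0.5035, -0.0377, 0.3152]
tool_rot: [0.0, 0.898, 0.44, -0.0]
contact_force: [-1.0, -4.9, -2.9]
width: 0.0473
grasp_force: 35.0
clock: 8.8
position: [0.5035, -0.0377, 0.3062]
tool_rot: [0.0, 0.898, 0.44, -0.0]
contact_force: [-0.5, -5.0, -3.4]
width: 0.0475
grasp_force: 35.0
clock: 9.1
position: [0.5035, -0.0377, 0.3003]
tool_rot: [0.0, 0.898, 0.44, -0.0]
contact_force: [-1.0, -5.5, -1.8]
width: 0.0473
grasp_force: 35.0
```

```bash
python3 -m jog '[[0.7,[-0.4,0.3,2],0],[0.7,[0,0,1],0],[0.7,[0,0,0],0]]';  python3 -m jog '[[0.7,[0,0,1],0],[0.7,[0,0,0],0]]'; python3 -m jog '[[0.7,[0,0,1],0],[0.7,[0,0,0],0]]'
```

```text
clock: 9.4
position: [0.5035, -0.0379, 0.2974]
tool_rot: [-0.0, 0.898, 0.44, 0.0]
contact_force: [-0.1, -4.0, -0.4]
width: 0.0473
grasp_force: 35.0
clock: 9.6
position: [0.5035, -0.038, 0.2965]
tool_rot: [-0.0, 0.898, 0.44, 0.0]
contact_force: [-1.3, -2.5, -1.7]
width: 0.0473
grasp_force: 35.0
clock: 9.8
position: [0.5036, -0.038, 0.2961]
tool_rot: [-0.0, 0.898, 0.44, -0.0]
contact_force: [-4.0, -2.2, 4.3]
width: 0.0474
grasp_force: 35.0
```

```bash
python3 -m jog '[[0.3,[0,0,0],0],[0,[0,0,0],0],[0,[0,0,0],0],[0,[0,0,0],0],[0,[0,0,0],0],[0,[0,0,-15],0],[0,[0,0,-25],0],[0,[0,0,-35],0],[0,[0,0,-30],0],[0,[-39,13,0],0],[0,[-39,13,0],0],[0,[-39,13,0],0],[0,[-39,13,0],0],[0,[0,0,0],0],[0,[0,0,0],0]]'; python3 w.py .4497 -.193 .2062
python3 - <<'E'
from h import *
out=[]
for cam in("scene","top"):
    im,d=get_image(cam);cv2.imwrite(f"pics/{cam}2.png",im);a=proj(cam,[[.5035,-.0383,.098]])[0].astype(int)
    out.append(cv2.resize(im[a[1]-50:a[1]+50,a[0]-50:a[0]+50],(400,400)))
    v,u=np.mgrid[0:420,0:560];p=P(cam,d.ravel(),np.c_[u.ravel(),v.ravel()])
    s=np.hypot(p[:,0]-.5035,p[:,1]+.0383);q=p[(s>.03)&(s<.043)&(p[:,2]>.07)];print(cam,np.percentile(q[:,2],[10,50,90]).round(4))
    q=p[(s>.0185)&(s<.023)&(p[:,2]>.07)];print(np.percentile(q[:,2],[10,50,90]).round(4))
cv2.imwrite("pics/v2.png",np.hstack(out))
E
```

```text
clock: 11.3
position: [0.4487, -0.1935, 0.4006]
tool_rot: [-0.0, 0.899, 0.439, 0.0]
contact_force: [0.1, 1.0, -0.1]
width: 0.094
grasp_force: 0.0
delta mm [  0.9   0.5 194.4] psi 52.06 tilt z [ 2.e-04  6.e-04 -1.e+00] q [-0.64 -0.14  1.97  0.    1.32  0.02] clk 11.3
scene [0.0929 0.0969 0.0985]
[0.0984 0.1074 0.1092]
top [0.093  0.0952 0.0973]
[0.1065 1.0498 1.0498]
```

View pics/v2.png

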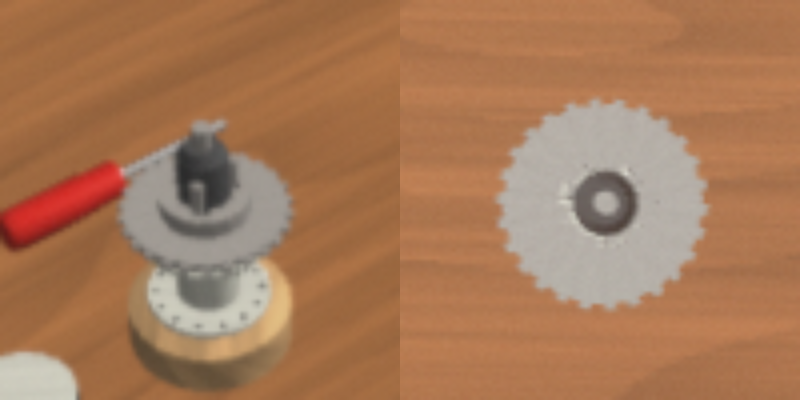

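The large cog sits level around the hub, with its disc top at 95 mm, so it is home. Next is the steel small cog.

```bash
python3 -m jog '[[0,[1,0.5,30],0],[0,[0,0,40],0],[0,[0,0,40],0],[0,[0,0,40],0],[0,[0,0,30],0],[0,[0,0,14],0],[0,[0,0,0],0],[0,[0,0,0],0]]'; python3 w.py .4497 -.193 .2062
```

```text
clock: 12.2
position: [0.4507, -0.1925, 0.2078]
tool_rot: [0.001, 0.898, 0.44, 0.0]
contact_force: [0.6, 0.4, 0.0]
width: 0.094
grasp_force: 0.0
delta mm [-1.  -0.5  1.6] psi 52.23 tilt z [ 0.0016 -0.0011 -1.    ] q [-0.64  0.16  2.07  0.    0.91  0.02] clk 12.2
```

```bash
python3 -m jog '[[0.4,[0,0,0],0],[0.7,[0,0,0],0],[0.7,[0,0,0],0],[0.7,[0,0,0],0],[0.7,[0,0,0],0],[0.7,[0,0,0],0],[0.7,[0,0,0],0]]' 35; python3 w.py .4497 -.193 .2062
```

```text
clock: 12.9
position: [0.4499, -0.1927, 0.2067]
tool_rot: [0.0, 0.898, 0.44, 0.0]
contact_force: [-0.0, -0.5, 1.4]
width: 0.0474
grasp_force: 35.0
delta mm [-0.3 -0.   0.5] psi 52.16 tilt z [ 2.e-04 -2.e-04 -1.e+00] q [-0.64  0.16  2.07 -0.    0.91  0.02] clk 12.9
```

```bash
python3 -m jog '[[0.7,[0,0,-25],0],[0.7,[0,0,-40],0],[0.7,[0,0,-50],0],[0.7,[0,0,-50],0],[0.7,[38.7,-13.1,0],0],[0.7,[38.7,-13.1,0],0],[0.7,[38.7,-13.1,0],0],[0.7,[38.7,-13.1,0],0],[0.7,[0,0,0],-7.5],[0.7,[0,0,0],-7.5],[0.7,[0,0,0],0],[0.7,[0,0,0],0],[0.7,[0,0,0],0]]'; python3 w.py .5036 -.0382 .3717
python3 - <<'E'
from h import *
im,d=get_image("scene");cv2.imwrite("pics/scene3.png",im)
c=im.astype(int);m=(c[...,2]-c[...,0])<60
for v in range(160,188,2):
    r=np.nonzero(m[v,225:290])[0]+225;print(v,r.min(),r.max(),end=" | ")
e=proj("scene",circ(.5036,-.0382,.1675,.0347));print("model",e.min(0),e.max(0))
cv2.imwrite("pics/v3.png",cv2.resize(im[120:240,195:315],(480,480)))
E
```

```text
clock: 14.2
position: [0.5033, -0.0385, 0.3714]
tool_rot: [-0.0, 0.834, 0.552, -0.0]
contact_force: [0.1, 0.4, -1.9]
width: 0.0472
grasp_force: 35.0
delta mm [ 0.4  0.1 -0.3] psi 67.03 tilt z [-5.e-04  2.e-04 -1.e+00] q [-0.3  -0.07  1.95  0.    1.25  0.1 ] clk 14.2
160 245 262 | 162 244 264 | 164 242 268 | 166 239 269 | 168 237 270 | 170 237 271 | 172 236 271 | 174 237 271 | 176 237 269 | 178 239 268 | 180 240 266 | 182 244 261 | 184 244 261 | 186 240 266 | model [236.47735805 161.34093584] [271.57355086 183.8992875 ]
```

View pics/v3.png

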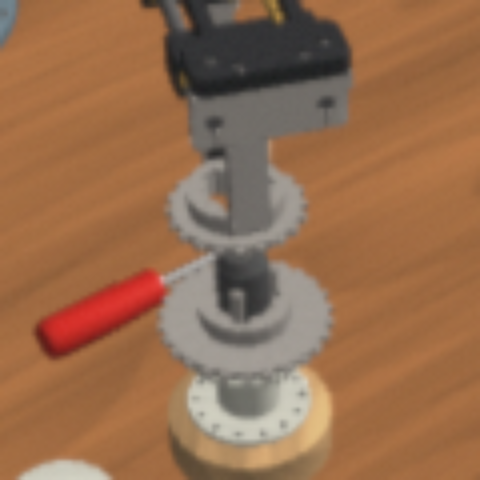

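The small steel cog is held level over the hub and is aligned within about 0.5 px. Lowering it.

```bash
python3 -m jog '[[0.7,[0.3,0,8],0],[0.7,[0,0,8],0],[0.7,[0,0,8],0],[0.7,[0,0,7],0],[0.7,[0,0,0],0]]';  python3 -m jog '[[0.7,[0,0,3],0],[0.7,[0,0,3],0],[0.7,[0,0,0],0]]'; python3 -m jog '[[0.7,[0,0,2],0],[0.7,[0,0,2],0],[0.7,[0,0,0],0]]';python3 -m jog '[[0.7,[0,0,1.5],0],[0.7,[0,0,0],0]]'
```

```text
clock: 14.75
position: [0.5033, -0.0379, 0.3393]
tool_rot: [-0.001, 0.833, 0.553, -0.001]
contact_force: [-0.0, -0.1, -1.0]
width: 0.0471
grasp_force: 35.0
clock: 15.05
position: [0.5035, -0.0379, 0.3343]
tool_rot: [-0.0, 0.833, 0.553, -0.0]
contact_force: [0.4, -0.5, -1.3]
width: 0.0474
grasp_force: 35.0
clock: 15.35
position: [0.5035, -0.038, 0.3304]
tool_rot: [-0.0, 0.833, 0.553, -0.0]
contact_force: [-0.2, -0.5, -1.3]
width: 0.0471
grasp_force: 35.0
clock: 15.55
position: [0.5036, -0.038, 0.3291]
tool_rot: [0.0, 0.833, 0.553, 0.0]
contact_force: [0.2, 0.2, -1.7]
width: 0.0474
grasp_force: 35.0
```

```bash
python3 -m jog '[[0.7,[0,0,1.5],0],[0.7,[0,0,0],0]]';  python3 -m jog '[[0.7,[0,0,1.5],0],[0.7,[0,0,1.5],0],[0.7,[0,0,0],0]]'; python3 -m jog '[[0.7,[0,0,2],0],[0.7,[0,0,2],0],[0.7,[0,0,0],0]]'
```

```text
clock: 15.75
position: [0.5036, -0.038, 0.3276]
tool_rot: [0.0, 0.833, 0.553, 0.0]
contact_force: [1.1, -0.1, -2.6]
width: 0.0469
grasp_force: 35.0
clock: 16.05
position: [0.5036, -0.038, 0.3246]
tool_rot: [0.0, 0.833, 0.553, 0.0]
contact_force: [1.2, 0.5, -1.4]
width: 0.0471
grasp_force: 35.0
clock: 16.35
position: [0.5036, -0.038, 0.3205]
tool_rot: [0.0, 0.833, 0.553, 0.0]
contact_force: [1.2, -0.2, -0.6]
width: 0.0473
grasp_force: 35.0
```

```bash
python3 -m jog '[[0.7,[0,0,3],0],[0.7,[0,0,2.5],0],[0.7,[0,0,0],0]]';  python3 -m jog '[[0.7,[0,0,1],0],[0.7,[0,0,0.5],0],[0.7,[0,0,0],0]]'; python3 -m jog '[[0.7,[0,0,1],0],[0.7,[0,0,0],0],[0.7,[0,0,0],0]]'; python3 -m jog '[[0.7,[0,0,0.8],0],[0.7,[0,0,0],0]]'
```

```text
clock: 16.65
position: [0.5036, -0.038, 0.3149]
tool_rot: [0.0, 0.833, 0.553, 0.0]
contact_force: [2.1, 0.0, -1.6]
width: 0.047
grasp_force: 35.0
clock: 16.95
position: [0.5037, -0.038, 0.3138]
tool_rot: [0.0, 0.833, 0.553, 0.0]
contact_force: [2.1, 0.4, 0.9]
width: 0.047
grasp_force: 35.0
clock: 17.25
position: [0.5037, -0.038, 0.3128]
tool_rot: [0.0, 0.833, 0.553, 0.0]
contact_force: [2.5, 0.4, 0.5]
width: 0.0472
grasp_force: 35.0
clock: 17.45
position: [0.5038, -0.038, 0.3127]
tool_rot: [0.0, 0.833, 0.553, 0.0]
contact_force: [0.3, 0.8, 5.6]
width: 0.0472
grasp_force: 35.0
```

Home, with the contact force rising at the expected height. Releasing and retreating.

```bash
python3 -m jog '[[0.3,[0,0,0],0],[0,[0,0,0],0],[0,[0,0,0],0],[0,[0,0,0],0],[0,[0,0,0],0],[0,[0,0,-15],0],[0,[0,0,-25],0],[0,[0,0,-35],0],[0,[0,0,-30],0],[0,[-40,0,0],0],[0,[-40,0,0],0],[0,[-40,0,0],0],[0,[-40,0,0],0],[0,[0,0,0],0],[0,[0,0,0],0]]'
python3 - <<'E'
from h import *
out=[]
for cam in("scene","top"):
    im,d=get_image(cam);a=proj(cam,[[.5035,-.0383,.105]])[0].astype(int)
    out.append(cv2.resize(im[a[1]-50:a[1]+50,a[0]-50:a[0]+50],(400,400)))
    v,u=np.mgrid[0:420,0:560];p=P(cam,d.ravel(),np.c_[u.ravel(),v.ravel()])
    s=np.hypot(p[:,0]-.5035,p[:,1]+.0383)
    for lo,hi in((.038,.043),(.027,.032)):
        q=p[(s>lo)&(s<hi)&(p[:,2]>.085)];print(cam,lo,len(q),np.percentile(q[:,2],[10,50,90]).round(4))
cv2.imwrite("pics/v4.png",np.hstack(out))
E
```

```text
clock: 18.95
position: [0.4413, -0.1858, 0.4168]
tool_rot: [-0.0, 0.834, 0.552, 0.0]
contact_force: [0.1, 0.5, 0.2]
width: 0.0937
grasp_force: 0.0
scene 0.038 173 [0.0943 0.0968 0.0984]
scene 0.027 182 [0.0967 0.1117 0.1138]
top 0.038 418 [0.0931 0.0953 0.0974]
top 0.027 306 [0.1089 0.1111 0.113 ]
```

View pics/v4.png

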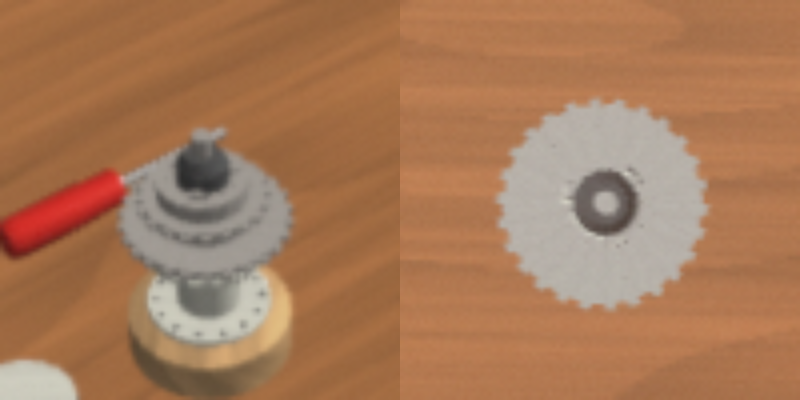

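Both cogs are stacked level and home, with disc tops at 95 and 111 mm, and the gripper is clear.

```bash
python3 -c "from station import *;print(job_done())"
```

```text
the job is handed in; nothing more can be done
None
```

The job is handed in at about 19 s of the 72 s: camera depth shows the large cog home on the hub's shoulder and the small steel cog home on top of it, both boss up and released, and the robot never went near the can, jar, hammer, screwdriver or look-alikes.

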